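# Check the saucepan on the warming tray with the infrared thermometer

### The job

Draw the infrared thermometer out of its dock by the neck, lay it flat on the counter and let go, then take it again by the rear of its handle so that it reaches through the gap between the tall pots, and point it straight and level at the black spot on the front of the saucepan (the one with the single straight handle), the lens about 3 to 4 cm off the spot, and hold it still for two seconds. Then lay the thermometer right way up on the middle of the cork mat and let go; do not drop it, and do not shift the pots, pans or anything else standing about.

Things in the scene. Friction and masses are not known exactly. Their poses are not given: they have to be found in the camera images.
- wand: infrared thermometer: straight stick 210 mm long, 0.09-0.18 kg, heavy end the handle. Grey handle x -105..+5 mm, 28 wide, 30 high; black neck x +5..+85, 22 wide, 24 high; grey lens head x +85..+105, 26 wide, 30 high; all centred 15 mm above the underside. Origin: underside, mid-length; x towards the lens, z up. Starts level in the dock, handle inside, neck and head sticking out
- wand_lens (a point): centre of the thermometer's lens, on the end face of its head, 105 mm from the wand's origin and 15 mm above its underside; axes as wand
- wand_tail (a point): centre of the end face of the thermometer's handle, 105 mm behind the wand's origin, 15 mm above its underside
- dock: charging dock, fixed: black sleeve 122 mm long, 50 wide, 46 high, closed at the rear; the channel (34 wide, 36 high, floor 6 mm above the counter, where the wand lies) opens only at the mouth. Origin: at counter level under the middle of the mouth; +x points out of the mouth, the way the wand is pulled (105 mm frees it)
- tray: buffet warming tray, fixed: flat plate 330 mm (x) by 450 mm (y), 20 mm high. Origin: centre of the underside; x away from the robot. Three tall pots stand on it at x = -75 mm, y = +156, 0, -156 mm; behind the two gaps, at x = +90 mm, y = +78 and -78 mm, stand the saucepan and the casserole in either order (within a few mm)
- saucepan: the saucepan, loose: round steel pan 100 mm across, 80 mm high with a lid and black knob to 103 mm, and ONE straight black handle, 85 mm long, pointing away from the robot (its +x, to x = +132 mm). Origin: centre of the underside; its -x side looks at the robot, through the gap between two tall pots
- saucepan_spot (a point): centre of the saucepan's measuring spot, a flat black disc 24 mm across on the wall that looks towards the robot, 45 mm above the pan's underside, 50 mm from its axis; x points from the spot into the pan, along the sight line through the gap, z up
- casserole: the casserole, loose, NOT to be measured: the same steel body, lid and black disc as the saucepan, but with TWO small loop handles at its sides and no straight handle. Origin: centre of the underside
- mat: cork mat, fixed, 210 mm (x) by 140 mm (y), 6 mm thick, where the thermometer ends. Origin: centre of the underside
- mill: dark wooden pepper mill, standing, 48 mm across, 150 mm high; origin under its centre
- jar: jar, 64 mm across, 95 mm high; origin under its centre
- oil: green oil bottle, 64 mm across, 230 mm high; origin under its centre
- mug: white mug, 80 mm across, 95 mm high; origin under its centre
- bowl: white bowl, 140 mm across, 60 mm high; origin under its centre
- spatula: wooden spatula, 240 mm long, blade 65 mm wide, lying flat (20 mm high) between tray and robot; origin at its middle underside, x along it
- can: food can, 66 mm across, 100 mm high; origin under its centre
- pot_left: the left (+y) tall steel pot, loose, 100 mm across, 130 mm high with a lid and knob to 153 mm, standing on the tray; neighbouring pots leave a gap of about 56 mm. Origin: centre of the underside
- pot_mid: the middle tall steel pot, loose, 100 mm across, 130 mm high with a lid and knob to 153 mm, standing on the tray; neighbouring pots leave a gap of about 56 mm. Origin: centre of the underside
- pot_right: the right (-y) tall steel pot, loose, 100 mm across, 130 mm high with a lid and knob to 153 mm, standing on the tray; neighbouring pots leave a gap of about 56 mm. Origin: centre of the underside
There are look-alikes about, which are no part of the job. Of the things that look like the wand, the larger one is meant.

How it is judged:
By the outcome, as a careful person would: the job done as asked, in the order asked, and still so for the second after the job is handed in, with the robot touching nothing.
It also fails if it takes over 64 s, if anything falls off the work surface, if the arm or the gripper's body presses on something with over 40 N, if the wrist force passes 120 N, or if a joint passes its speed limit or range.

### The arm

A 6-joint arm with a two-finger parallel gripper is mounted at the origin on the work surface. World frame = base frame: x ahead of the robot, y to its left, z up, the work surface at z = 0. Lengths are in m, angles in rad, forces in N, time in s.
With the tool pointing down it reaches from about 0.35 to 0.775 m from the base axis. Payload 5.5 kg.
Tool frame: the origin (TCP) lies at the very end of the fingers, on their centre line; the grasp point (between the pads) lies 19 mm behind it; z points along the fingers, y is the direction in which the jaws open and shut (so a half turn about z gives the same grasp; the last joint's range is limited). The gripper opens to 85 mm and grips with 20 to 120 N. Pads are 22 mm wide; open, the fingers measure 114 mm over their backs; the gripper's body (76 mm by 85 mm) begins 54 mm behind the grasp point. The pads swing forward as they close: fully open they stand 13 mm farther back than shut.
Start: joints at [-1.428, 0.313, 0.046, 1.304, 0, 1.431], TCP at [0.16, -0.552, 0.231] pointing down, gripper open.
Joint ranges: [-2.76, 2.76], [-0.86, 1.69], [-1.03, 1.26], [-2.2, 2.34], [-1.47, 1.5], [-3.14, 3.14]. Speed limits (rad/s): [2.57, 2.57, 3.14, 3.14, 3.14, 3.14].

### API

Orientations are given as a rotation vector (axis times angle).
In Python, from plant import * gives the robot as it stands.
- The arm moves only by the shell command python3 -m inch 'ROWS' [FORCE]. ROWS is JSON, a list of rows, each an object of numbers: "dx", "dy", "dz": the shift along the world's x, y, z in cm; "ax", "ay", "az": the turn, a rotation vector about the world's x, y, z in degrees; "grip": the opening, from -1 (shut) to 1 (fully open). A call has 1 to 8 rows; each row is the pose to reach, as a shift and turn from the pose commanded when the call began; what a row does not reach only later rows make up. A row lasts 1/8 s, in which the tool goes at most 62.5 mm and 10.7 degrees, less where a joint would pass 70% of its speed; a pose out of reach is approached as far as the arm can. A call with a gripper value outside its range is refused whole. The fingers move at their own pace and stop on an object; FORCE is the grip in N (left out, the last holds). Time passes only in rows, so rows that repeat a pose let the fingers close. It gives the time, the measured TCP pose, the force and the opening at its end, in the units of the state.
- sense(): the state, without advancing time (a new reading comes with each control period).
- read_camera(name): name is "scene" or "top" or "wrist"; returns a dict with "frame" (400x640x3 uint8, red, green, blue), "range_z" (400x640 float32, m along the optical axis (not along the pixel's ray), 0 where there is no reading), "mtx" (3x3 intrinsics, pixels), "rvec" (rotation vector, rad) and "tvec" (3), from world to camera coordinates, as OpenCV has them; the wrist camera has in their place "T_tool_cam" (4x4, takes a point from camera to tool coordinates, whose origin is the TCP and whose axes are the flange's). Camera axes: x right, y down, z forward; pixel columns grow to the right and rows downward; lengths in m; the calibration is good to about 2 mm. The wrist camera is an equidistant fisheye: a pixel r from the principal point sees the ray r / f radians off the axis. A picture is of the moment at which its call begins: read the wrist's pose just before it.
- close_job(): hands the job in, once; it reports no verdict.
Trained networks look in a picture, given as the dict that the camera call returned (one of the last four; its "shot" number tells which), for a name from the list of things; names that differ only in an ending like _2 or _b are one class to them, and where a whole thing is asked for, a point or a joint stands for the part that bears it (a point fixed in the world has none). Each returns a list of dicts, best first, with "conf" (0 to 1); they miss things now and then, are a little off and sometimes report something else, mostly with a low value. They report only what shows in the picture. A call takes as long as a camera call. They do not tell look-alikes from the thing itself.
- search_frame(picture, query): "point" ([x, y, z] in m, in world coordinates, good to about 4 mm: the middle of the surface that is visible of it).
- masks_of(picture, query): "pixels" (400x640 bool, what is visible of it).
- pinpoint(picture, query): "point" ([x, y, z] in m, in world coordinates, good to about 4 mm: a listed point, or the origin of a listed thing).
The state is a dict: "time_s": time; "joint_positions": joint angles; "joint_velocities": joint speeds; "joint_efforts": joint torques, N m; "ee_pos": TCP position; "orientation": TCP orientation; "ft_force": force on the tool from outside, world axes, zero at the start; "ft_torque": the same for the moment, N m; "grip_width": finger opening in m.
Only numpy, scipy, OpenCV 4.12 (cv2) and the standard library are available. Lean on these libraries where they do the work, as an engineer would, in place of code of your own. Each camera call takes 0.05 s, during which the arm holds its last target. There are 200 camera calls.

## Working session

There is one attempt and no reset: what is moved stays moved. The work goes in short steps, Python scripts to look and compute and a shell command to move; the robot and the scene stay as the last step left them, time stands still between calls to the robot, and variables do not carry over. Pictures are saved under pics/ and viewed, about 8 in all and at most 12, crops included, and the job is handed in when it is done.

```bash
ls; mkdir -p pics
cat > h.py <<'E'
from plant import *
import numpy as np, cv2
from scipy.spatial.transform import Rotation as R
def cloud(p):
    z=p["range_z"];v,u=np.mgrid[:400,:640];K=p["mtx"]
    c=np.stack([(u-K[0][2])/K[0][0]*z,(v-K[1][2])/K[1][1]*z,z],-1)
    Rm=cv2.Rodrigues(np.array(p["rvec"],float))[0]
    w=(c-np.array(p["tvec"]).reshape(3))@Rm
    w[z==0]=np.nan
    return w
def proj(p,X):
    return cv2.projectPoints(np.array(X,float).reshape(-1,3),np.array(p["rvec"],float),np.array(p["tvec"],float),np.array(p["mtx"],float),None)[0].reshape(-1,2)
def save(n,im): cv2.imwrite("pics/"+n,cv2.cvtColor(im,cv2.COLOR_RGB2BGR))
E
python3 - <<'E'
from h import *
s=sense();print({k:np.round(v,3) for k,v in s.items()})
pics={}
for n in("scene","top"):
    p=read_camera(n);save(n+"0.png",p["frame"]);np.save(n+"0.npy",cloud(p))
    for q in "wand wand_lens wand_tail dock tray saucepan saucepan_spot casserole mat mill jar oil mug bowl spatula can pot_left pot_mid pot_right".split():
        r=pinpoint(p,q)
        print(n,q,[(np.round(d["point"],3).tolist(),round(d["conf"],2),proj(p,d["point"])[0].astype(int).tolist()) for d in r[:3]])
E
```

```text
pics
{'time_s': np.float64(0.0), 'joint_positions': array([-1.428,  0.314,  0.045,  1.304, -0.   ,  1.431]), 'joint_velocities': array([ 0.   , -0.001, -0.001, -0.001, -0.001, -0.   ]), 'joint_efforts': array([-0.0000e+00, -4.8063e+01,  2.9853e+01,  1.9000e-02, -0.0000e+00,
        0.0000e+00]), 'ee_pos': array([ 0.16 , -0.552,  0.23 ]), 'orientation': array([-3.108, -0.442,  0.   ]), 'ft_force': array([0.173, 0.269, 0.109]), 'ft_torque': array([-0.025, -0.066,  0.008]), 'grip_width': np.float64(0.086)}
scene wand [([0.246, -0.377, -0.003], 0.63, [287, 123])]
scene wand_lens [([0.393, -0.282, 0.023], 0.58, [275, 146]), ([0.3, -0.328, 0.011], 0.41, [285, 132])]
scene wand_tail [([0.197, -0.429, 0.012], 0.65, [287, 109])]
scene dock [([0.546, 0.029, 0.019], 0.62, [300, 215]), ([0.398, -0.394, -0.002], 0.57, [256, 137]), ([0.398, -0.387, 0.011], 0.15, [257, 136])]
scene tray [([0.635, 0.181, -0.007], 0.69, [312, 263])]
scene saucepan [([0.719, 0.093, 0.022], 0.6, [274, 257])]
scene saucepan_spot [([0.668, 0.101, 0.066], 0.94, [287, 241]), ([0.382, 0.541, 0.004], 0.3, [454, 286])]
scene 
[... 1797 characters left out ...]
.636, -0.156, -0.003], 0.84, [382, 155])]
top jar [([0.512, -0.434, -0.002], 0.75, [469, 195])]
top oil [([0.558, 0.184, 0.021], 0.67, [276, 177]), ([0.628, -0.448, 0.001], 0.63, [473, 159]), ([0.381, 0.538, -0.001], 0.23, [165, 232])]
top mug [([0.382, 0.54, 0.001], 0.62, [164, 231]), ([0.627, -0.447, 0.006], 0.51, [473, 159])]
top bowl [([0.537, 0.551, -0.0], 0.82, [163, 183])]
top spatula [([0.322, 0.256, 0.002], 0.82, [253, 251])]
top can [([0.739, -0.167, 0.0], 0.67, [386, 124])]
top pot_left [([0.57, 0.341, 0.019], 0.76, [227, 173]), ([0.535, 0.551, -0.0], 0.53, [162, 184])]
top pot_mid [([0.557, 0.183, 0.024], 0.94, [276, 177])]
top pot_right [([0.553, 0.033, 0.022], 0.6, [324, 179])]
```

View pics/scene0.png

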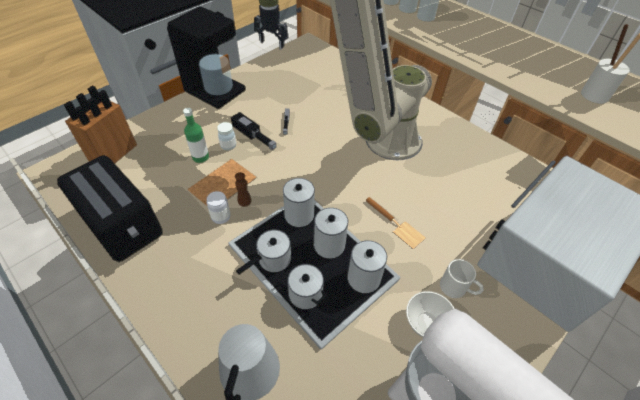

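View pics/top0.png

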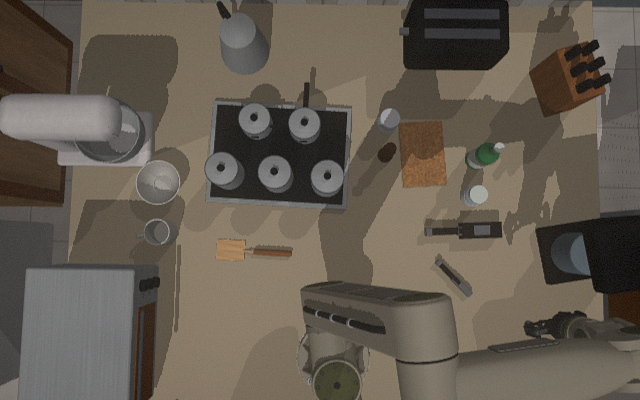

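Scene: the dock sits at top (480,230), with the wand's neck and head sticking out left to (426,231). A smaller look-alike lies loose at top (452,275) / scene (287,121). The saucepan (single handle) is at top (304,125), behind the gap between the mid and right pots. The casserole is at (256,121) and the mat at (422,153). Candidates for the wand are (440,231), which is in the dock, and (452,275), which is loose and smaller. I choose the docked one and check it in a crop.

Run:
```python
from h import *
T=cv2.imread("pics/top0.png");S=cv2.imread("pics/scene0.png")
a=cv2.resize(T[205:305,410:520],None,fx=3.6,fy=3.6,interpolation=2);b=cv2.resize(S[90:190,215:325],None,fx=3.6,fy=3.6,interpolation=2)
cv2.imwrite("pics/crop1.png",np.hstack([a,b]))
ct=np.load("top0.npy");cs=np.load("scene0.npy")
def box(c,x0,x1,y0,y1,z0,z1):
    m=(c[...,0]>x0)&(c[...,0]<x1)&(c[...,1]>y0)&(c[...,1]<y1)&(c[...,2]>z0)&(c[...,2]<z1);return c[m]
for n,c in(("top",ct),("scene",cs)):
    print(n,"table z",np.nanmedian(box(c,.4,.5,-.2,-.1,-.02,.02)[:,2]))
    w=box(c,.36,.43,-.38,-.26,.022,.045)
    if len(w)>10: print(" wand",len(w),w.min(0).round(3),w.max(0).round(3),"fit x=a*y+b",np.polyfit(w[:,1],w[:,0],1).round(3), np.median(w,0).round(3))
    d=box(c,.36,.44,-.53,-.38,.04,.06); print(" dock",d.min(0).round(3),d.max(0).round(3),np.polyfit(d[:,1],d[:,0],1).round(3))
    d=box(c,.5,.8,-.38,-.18,.003,.009); r=cv2.minAreaRect((d[:,:2]*1000).astype(np.float32)); print(" mat",r)
    for nm,x,y,zt in(("L",.565,.337,.15),("M",.558,.183,.15),("R",.55,.03,.15),("sauce",.72,.094,.1),("cass",.731,.252,.1)):
        q=box(c,x-.07,x+.07,y-.07,y+.07,zt-.008,zt+.008)
        (cx,cy),rr=cv2.minEnclosingCircle((q[:,:2]*1000).astype(np.float32)); print(" ",nm,round(cx),round(cy),round(rr),np.percentile(q[:,2],90).round(3),len(q))
    t=box(c,.4,.85,-.1,.45,.012,.028); print(" tray",cv2.minAreaRect((t[:,:2]*1000).astype(np.float32)))
    q=box(c,.74,.9,.0,.18,.05,.1);q=q[q[:,0]>.775]
    if len(q)>5: print(" handle",q.mean(0).round(3),np.polyfit(q[:,0],q[:,1],1).round(3),q.max(0).round(3))
```

```text
top table z -0.0013464987218622267
 wand 224 [ 0.379 -0.379  0.023] [ 0.405 -0.284  0.043] fit x=a*y+b [-0.052  0.377] [ 0.395 -0.33   0.033]
 dock [ 0.374 -0.518  0.04 ] [ 0.425 -0.385  0.057] [-0.047  0.377]
 mat ((650.07958984375, -280.6625061035156), (197.7478790283203, 299.8568420410156), 89.94339752197266)
  L 568 338 51 0.157 660
  M 559 182 50 0.157 614
  R 548 27 50 0.157 624
  sauce 728 99 61 0.107 599
  cass 729 251 51 0.107 589
 tray ((636.4317016601562, 193.88035583496094), (479.09930419921875, 335.11700439453125), 87.17826843261719)
 handle [0.811 0.094 0.09 ] [-0.041  0.127] [0.849 0.102 0.098]
scene table z 0.001709448590273423
 wand 137 [ 0.383 -0.38   0.022] [ 0.414 -0.282  0.042] fit x=a*y+b [-0.031  0.391] [ 0.402 -0.325  0.034]
 dock [ 0.374 -0.519  0.04 ] [ 0.433 -0.385  0.057] [-0.053  0.381]
 mat ((649.6578369140625, -280.07098388671875), (199.64129638671875, 298.7210693359375), 89.97144317626953)
  L 570 335 52 0.158 459
  M 562 182 52 0.157 370
  R 551 25 53 0.158 321
  sauce 730 94 60 0.108 382
  cass 732 250 51 0.108 427
 tray ((637.2786254882812, 178.30825805664062), (451.3653259277344, 331.3108215332031), 87.4890365600586)
 handle [0.814 0.095 0.092] [-0.053  0.138] [0.852 0.104 0.098]
```

View pics/crop1.png

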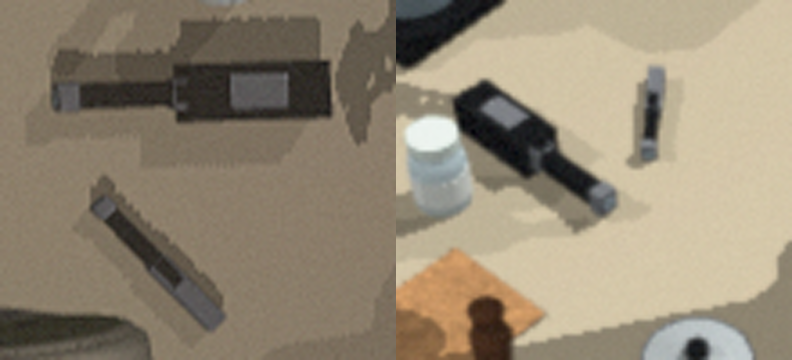

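The crop confirms it: the docked wand at (60–175,95) is clearly the larger one, and the loose one is about half its width. Wand heading is about 93° and tray heading about -3°. I'll move above the neck while turning the tool by +257°, which keeps joint 6 in range for later.

```bash
python3 -m inch '[{"dx":3,"dy":3,"az":10},{"dx":6,"dy":6,"az":20},{"dx":9,"dy":9,"az":30},{"dx":12,"dy":12,"az":40},{"dx":15,"dy":15,"az":50},{"dx":18,"dy":17,"az":60},{"dx":21,"dy":19,"az":70},{"dx":23.5,"dy":21.4,"az":80}]'
python3 -m inch '[{"az":10},{"az":20},{"az":30},{"az":40},{"az":50},{"az":60},{"az":70},{"az":80}]'
python3 -m inch '[{"az":10},{"az":20},{"az":30},{"az":40},{"az":50},{"az":60},{"az":70},{"az":80}]'
python3 -m inch '[{"az":10},{"az":16.8},{"az":16.8,"dz":-5},{"az":16.8,"dz":-9},{"az":16.8,"dz":-9}]'
python3 - <<'E'
from h import *
s=sense();print(s["joint_positions"].round(2),s["ee_pos"].round(4))
Rm=R.from_rotvec(s["orientation"]).as_matrix();print(Rm.round(3))
p=read_camera("wrist");print(np.round(p["T_tool_cam"],3),p["mtx"]);save("wrist1.png",p["frame"])
E
```

```text
[-1.43  0.31  0.05  1.3  -0.    1.43] [ 0.1604 -0.5522  0.2313]
[[ 0.96   0.279  0.   ]
 [ 0.279 -0.96  -0.   ]
 [-0.     0.    -1.   ]]
[[ 0.001 -0.947 -0.32   0.082]
 [ 1.     0.001 -0.    -0.   ]
 [ 0.    -0.32   0.947 -0.142]
 [ 0.     0.     0.     1.   ]] [[309.70691629   0.         319.3901638 ]
 [  0.         309.70691629 203.99992386]
 [  0.           0.           1.        ]]invalid input at $[0]: expected keys dx, dy, dz, ax, ay, az, grip
invalid input at $[0]: expected keys dx, dy, dz, ax, ay, az, grip
invalid input at $[0]: expected keys dx, dy, dz, ax, ay, az, grip
invalid input at $[0]: expected keys dx, dy, dz, ax, ay, az, grip
```

View pics/wrist1.png

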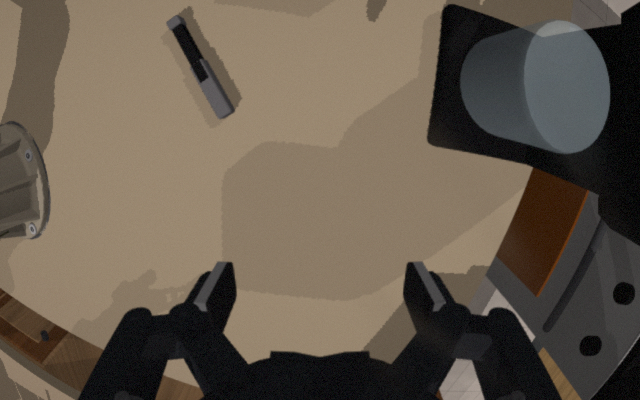

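All the keys are required in each row, so nothing moved. The wrist view shows only the small look-alike at (200,65). I also learned that the camera sits on the tool's +x side, which suits the planned orientation.

```bash
python3 -m inch '[{"dx":3,"dy":3,"dz":0,"ax":0,"ay":0,"az":10,"grip":1},{"dx":6,"dy":6,"dz":0,"ax":0,"ay":0,"az":20,"grip":1},{"dx":9,"dy":9,"dz":0,"ax":0,"ay":0,"az":30,"grip":1},{"dx":12,"dy":12,"dz":0,"ax":0,"ay":0,"az":40,"grip":1},{"dx":15,"dy":15,"dz":0,"ax":0,"ay":0,"az":50,"grip":1},{"dx":18,"dy":17,"dz":0,"ax":0,"ay":0,"az":60,"grip":1},{"dx":21,"dy":19,"dz":0,"ax":0,"ay":0,"az":70,"grip":1},{"dx":23.5,"dy":21.4,"dz":0,"ax":0,"ay":0,"az":80,"grip":1}]' 60
python3 -m inch '[{"dx":0,"dy":0,"dz":0,"ax":0,"ay":0,"az":10,"grip":1},{"dx":0,"dy":0,"dz":0,"ax":0,"ay":0,"az":20,"grip":1},{"dx":0,"dy":0,"dz":0,"ax":0,"ay":0,"az":30,"grip":1},{"dx":0,"dy":0,"dz":0,"ax":0,"ay":0,"az":40,"grip":1},{"dx":0,"dy":0,"dz":0,"ax":0,"ay":0,"az":50,"grip":1},{"dx":0,"dy":0,"dz":0,"ax":0,"ay":0,"az":60,"grip":1},{"dx":0,"dy":0,"dz":0,"ax":0,"ay":0,"az":70,"grip":1},{"dx":0,"dy":0,"dz":0,"ax":0,"ay":0,"az":80,"grip":1}]'
python3 -m inch '[{"dx":0,"dy":0,"dz":0,"ax":0,"ay":0,"az":10,"grip":1},{"dx":0,"dy":0,"dz":0,"ax":0,"ay":0,"az":20,"grip":1},{"dx":0,"dy":0,"dz":0,"ax":0,"ay":0,"az":30,"grip":1},{"dx":0,"dy":0,"dz":0,"ax":0,"ay":0,"az":40,"grip":1},{"dx":0,"dy":0,"dz":0,"ax":0,"ay":0,"az":50,"grip":1},{"dx":0,"dy":0,"dz":0,"ax":0,"ay":0,"az":60,"grip":1},{"dx":0,"dy":0,"dz":0,"ax":0,"ay":0,"az":70,"grip":1},{"dx":0,"dy":0,"dz":0,"ax":0,"ay":0,"az":80,"grip":1}]'
python3 -m inch '[{"dx":0,"dy":0,"dz":0,"ax":0,"ay":0,"az":10,"grip":1},{"dx":0,"dy":0,"dz":0,"ax":0,"ay":0,"az":16.8,"grip":1},{"dx":0,"dy":0,"dz":-5,"ax":0,"ay":0,"az":16.8,"grip":1},{"dx":0,"dy":0,"dz":-9,"ax":0,"ay":0,"az":16.8,"grip":1},{"dx":0,"dy":0,"dz":-9,"ax":0,"ay":0,"az":16.8,"grip":1}]'
cat > wr.py <<'E'
from h import *
def wcloud(p,s):
    z=p["range_z"];v,u=np.mgrid[:400,:640];K=np.array(p["mtx"])
    a=(u-K[0,2])/K[0,0];b=(v-K[1,2])/K[1,1];r=np.hypot(a,b)+1e-9;t=np.tan(np.minimum(r,1.5))/r
    c=np.stack([a*t*z,b*t*z,z,np.ones_like(z)],-1)
    M=np.eye(4);M[:3,:3]=R.from_rotvec(s["orientation"]).as_matrix();M[:3,3]=s["ee_pos"]
    w=(c@(M@np.array(p["T_tool_cam"])).T)[...,:3];w[(z==0)|(r>1.2)]=np.nan;return w
E
python3 - <<'E'
from wr import *
s=sense();print(s["joint_positions"].round(2),s["ee_pos"].round(4))
p=read_camera("wrist");save("wrist2.png",p["frame"])
w=wcloud(p,s);np.save("w2.npy",w)
m=(w[...,0]>.36)&(w[...,0]<.43)&(w[...,1]>-.38)&(w[...,1]<-.27)&(w[...,2]>.015)&(w[...,2]<.05);q=w[m]
for y in np.arange(-.38,-.27,.01):
    k=q[abs(q[:,1]-y)<.005]
    if len(k): print(y.round(2),len(k),k.min(0).round(3),k.max(0).round(3))
E
```

```text
time_s: 3.05
ee_pos: [0.3966, -0.3376, 0.2314]
orientation: [2.091, 2.344, 0.0]
ft_force: [0.5, -0.6, -0.8]
grip_width: 0.085
time_s: 4.05
ee_pos: [0.3954, -0.3382, 0.2314]
orientation: [0.095, 3.14, 0.0]
ft_force: [-0.2, 0.8, 0.1]
grip_width: 0.0853
time_s: 5.05
ee_pos: [0.3954, -0.3382, 0.2314]
orientation: [1.946, -2.467, -0.0]
ft_force: [0.5, -0.9, -0.6]
grip_width: 0.0853
time_s: 5.68
ee_pos: [0.3937, -0.3361, 0.1386]
orientation: [-2.278, 2.162, 0.011]
ft_force: [0.6, 0.1, 0.7]
grip_width: 0.0852
[-0.86  0.26 -0.26  1.06 -0.   -2.49] [ 0.3937 -0.3361  0.1386]
-0.38 166 [ 0.386 -0.38   0.03 ] [ 0.408 -0.375  0.034]
-0.37 323 [ 0.386 -0.375  0.03 ] [ 0.407 -0.365  0.035]
-0.36 313 [ 0.385 -0.365  0.029] [ 0.407 -0.355  0.035]
-0.35 301 [ 0.385 -0.355  0.03 ] [ 0.407 -0.345  0.034]
-0.34 294 [ 0.385 -0.345  0.03 ] [ 0.406 -0.335  0.035]
-0.33 289 [ 0.384 -0.335  0.029] [ 0.406 -0.325  0.035]
-0.32 276 [ 0.383 -0.325  0.029] [ 0.406 -0.315  0.034]
-0.31 265 [ 0.383 -0.315  0.026] [ 0.405 -0.305  0.035]
-0.3 364 [ 0.381 -0.305  0.016] [ 0.407 -0.295  0.038]
-0.29 245 [ 0.381 -0.295  0.033] [ 0.406 -0.285  0.037]
```

View pics/wrist2.png

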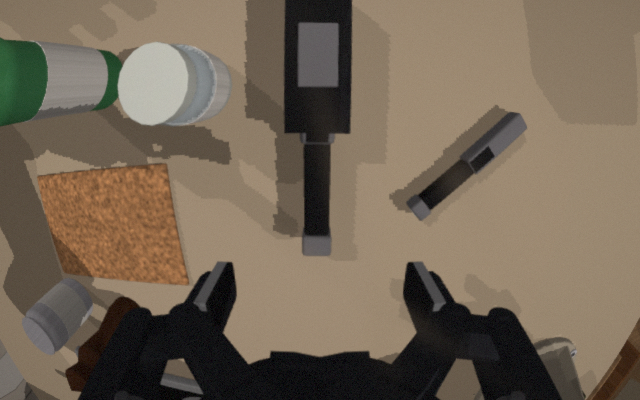

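The wand's neck shows at (317,190) in the wrist view, centred between the fingers. Its measured centre line is x≈0.3955 and its top is 0.033, as expected. Going down and gripping.

```bash
python3 -m inch '[{"dx":0,"dy":0,"dz":-5,"ax":0,"ay":0,"az":0,"grip":1},{"dx":0,"dy":0,"dz":-9,"ax":0,"ay":0,"az":0,"grip":1},{"dx":0,"dy":0,"dz":-12,"ax":0,"ay":0,"az":0,"grip":1},{"dx":0,"dy":0,"dz":-13.5,"ax":0,"ay":0,"az":0,"grip":1},{"dx":0,"dy":0,"dz":-13.5,"ax":0,"ay":0,"az":0,"grip":1},{"dx":0,"dy":0,"dz":-13.5,"ax":0,"ay":0,"az":0,"grip":-1},{"dx":0,"dy":0,"dz":-13.5,"ax":0,"ay":0,"az":0,"grip":-1},{"dx":0,"dy":0,"dz":-13.5,"ax":0,"ay":0,"az":0,"grip":-1}]' 50
python3 -m inch '[{"dx":0,"dy":0,"dz":0,"ax":0,"ay":0,"az":0,"grip":-1},{"dx":0,"dy":0,"dz":0,"ax":0,"ay":0,"az":0,"grip":-1},{"dx":0,"dy":0,"dz":0,"ax":0,"ay":0,"az":0,"grip":-1},{"dx":0,"dy":0,"dz":0,"ax":0,"ay":0,"az":0,"grip":-1}]' 50
```

```text
time_s: 6.72
ee_pos: [0.3959, -0.3387, 0.0072]
orientation: [2.279, -2.162, 0.002]
ft_force: [0.3, -0.4, -0.2]
grip_width: 0.0325
time_s: 7.22
ee_pos: [0.3957, -0.3384, 0.0067]
orientation: [2.279, -2.162, 0.001]
ft_force: [-0.6, 1.4, 4.9]
grip_width: 0.0215
```

Gripped at 21.5 mm, which matches the neck. Pulling out along the dock axis.

```bash
python3 -m inch '[{"dx":-0.08,"dy":1.5,"dz":0,"ax":0,"ay":0,"az":0,"grip":-1},{"dx":-0.18,"dy":3.5,"dz":0,"ax":0,"ay":0,"az":0,"grip":-1},{"dx":-0.28,"dy":5.5,"dz":0,"ax":0,"ay":0,"az":0,"grip":-1},{"dx":-0.38,"dy":7.5,"dz":0,"ax":0,"ay":0,"az":0,"grip":-1},{"dx":-0.48,"dy":9.5,"dz":0,"ax":0,"ay":0,"az":0,"grip":-1},{"dx":-0.6,"dy":11.5,"dz":0,"ax":0,"ay":0,"az":0,"grip":-1},{"dx":-0.7,"dy":13.5,"dz":0,"ax":0,"ay":0,"az":0,"grip":-1},{"dx":-0.7,"dy":14,"dz":0,"ax":0,"ay":0,"az":0,"grip":-1}]'
python3 -m inch '[{"dx":0,"dy":0,"dz":3,"ax":0,"ay":0,"az":0,"grip":-1},{"dx":0,"dy":0,"dz":5,"ax":0,"ay":0,"az":-10,"grip":-1},{"dx":2,"dy":1,"dz":5,"ax":0,"ay":0,"az":-20,"grip":-1},{"dx":4,"dy":2,"dz":5,"ax":0,"ay":0,"az":-30,"grip":-1},{"dx":6,"dy":3,"dz":5,"ax":0,"ay":0,"az":-40,"grip":-1},{"dx":8,"dy":4,"dz":5,"ax":0,"ay":0,"az":-50,"grip":-1},{"dx":10,"dy":5,"dz":5,"ax":0,"ay":0,"az":-60,"grip":-1},{"dx":12,"dy":5.8,"dz":5,"ax":0,"ay":0,"az":-70,"grip":-1}]'
python3 -m inch '[{"dx":0,"dy":0,"dz":0,"ax":0,"ay":0,"az":-10,"grip":-1},{"dx":0,"dy":0,"dz":0,"ax":0,"ay":0,"az":-20,"grip":-1},{"dx":0,"dy":0,"dz":0,"ax":0,"ay":0,"az":-23,"grip":-1},{"dx":0,"dy":0,"dz":-3,"ax":0,"ay":0,"az":-23,"grip":-1},{"dx":0,"dy":0,"dz":-4,"ax":0,"ay":0,"az":-23,"grip":-1},{"dx":0,"dy":0,"dz":-4,"ax":0,"ay":0,"az":-23,"grip":-1}]'
python3 - <<'E'
from h import *
s=sense();print(s["joint_positions"].round(2),s["ee_pos"].round(4))
p=read_camera("scene");c=cloud(p)
save("s3.png",np.ascontiguousarray(cv2.resize(p["frame"][80:240,180:420],None,fx=3,fy=3)))
E
```

```text
time_s: 8.22
ee_pos: [0.3874, -0.1959, 0.0058]
orientation: [-2.281, 2.161, 0.004]
ft_force: [0.8, -0.4, -1.2]
grip_width: 0.0208
time_s: 9.22
ee_pos: [0.5092, -0.1399, 0.0561]
orientation: [0.617, -3.08, -0.0]
ft_force: [0.4, 1.3, -0.4]
grip_width: 0.0209
time_s: 9.98
ee_pos: [0.5077, -0.1399, 0.0156]
orientation: [-0.0, -3.14, -0.002]
ft_force: [-0.1, 0.1, -1.4]
grip_width: 0.021
[-0.42  0.39 -0.41  0.77  0.   -0.42] [ 0.5077 -0.1399  0.0156]
```

View pics/s3.png

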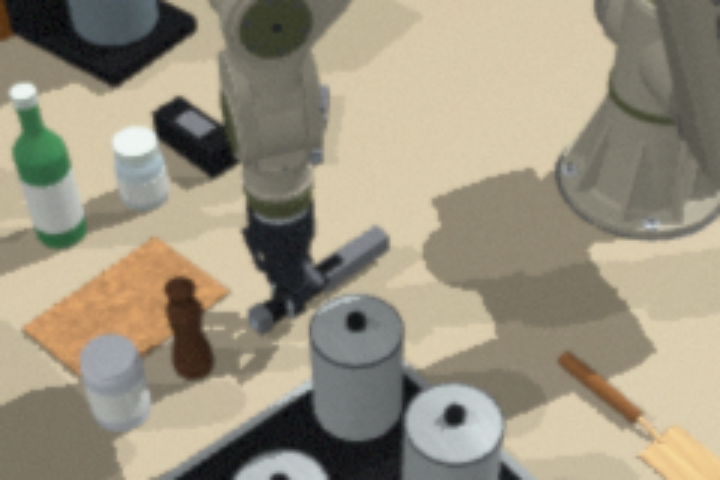

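The wand is out of the empty dock and held by the neck, with its lens at (262,318) and tail at (375,240), clear of the tray. Lowering it to the counter.

```bash
python3 -m inch '[{"dx":0,"dy":0,"dz":-0.5,"ax":0,"ay":0,"az":0,"grip":-1},{"dx":0,"dy":0,"dz":-1,"ax":0,"ay":0,"az":0,"grip":-1},{"dx":0,"dy":0,"dz":-1.2,"ax":0,"ay":0,"az":0,"grip":-1},{"dx":0,"dy":0,"dz":-1.3,"ax":0,"ay":0,"az":0,"grip":-1},{"dx":0,"dy":0,"dz":-1.4,"ax":0,"ay":0,"az":0,"grip":-1},{"dx":0,"dy":0,"dz":-1.4,"ax":0,"ay":0,"az":0,"grip":-1}]'
```

```text
time_s: 10.78
ee_pos: [0.5085, -0.1402, 0.0023]
orientation: [-0.0, 3.142, 0.0]
ft_force: [0.2, -0.5, -0.9]
grip_width: 0.0212
```

```bash
python3 -m inch '[{"dx":0,"dy":0,"dz":-0.1,"ax":0,"ay":0,"az":0,"grip":-1},{"dx":0,"dy":0,"dz":-0.15,"ax":0,"ay":0,"az":0,"grip":-1},{"dx":0,"dy":0,"dz":-0.15,"ax":0,"ay":0,"az":0,"grip":-1},{"dx":0,"dy":0,"dz":-0.15,"ax":0,"ay":0,"az":0,"grip":-0.3},{"dx":0,"dy":0,"dz":-0.1,"ax":0,"ay":0,"az":0,"grip":-0.1},{"dx":0,"dy":0,"dz":0,"ax":0,"ay":0,"az":0,"grip":0.3},{"dx":0,"dy":0,"dz":0,"ax":0,"ay":0,"az":0,"grip":1},{"dx":0,"dy":0,"dz":0,"ax":0,"ay":0,"az":0,"grip":1}]'
python3 -m inch '[{"dx":0,"dy":0,"dz":3,"ax":0,"ay":0,"az":0,"grip":1},{"dx":0,"dy":0,"dz":7,"ax":0,"ay":0,"az":0,"grip":1},{"dx":-5,"dy":0,"dz":10,"ax":0,"ay":0,"az":0,"grip":1},{"dx":-10,"dy":0,"dz":11,"ax":0,"ay":0,"az":0,"grip":1},{"dx":-13.5,"dy":0,"dz":11,"ax":0,"ay":0,"az":0,"grip":1},{"dx":-13.5,"dy":0,"dz":11,"ax":0,"ay":0,"az":0,"grip":1}]'
cat > loc.py <<'E'
from h import *
def fit(c,x0,x1,y0,y1,z0,z1):
    m=(c[...,0]>x0)&(c[...,0]<x1)&(c[...,1]>y0)&(c[...,1]<y1)&(c[...,2]>z0)&(c[...,2]<z1);q=c[m]
    if len(q)<10: return None
    return len(q),q.min(0).round(3),q.max(0).round(3),np.polyfit(q[:,0],q[:,1],1).round(4),cv2.minAreaRect((q[:,:2]*1000).astype(np.float32))
E
python3 - <<'E'
from loc import *
from wr import wcloud
s=sense();print(s["joint_positions"].round(2),s["ee_pos"].round(4))
p=read_camera("wrist");w=wcloud(p,s);save("w4.png",p["frame"])
print("wrist",fit(w,.3,.62,-.18,-.1,.012,.045))
for x in np.arange(.35,.6,.02): print(x.round(2),fit(w,x-.01,x+.01,-.18,-.1,.022,.045)[:3] if fit(w,x-.01,x+.01,-.18,-.1,.022,.045) else None)
for n in("top","scene"):
    p=read_camera(n);c=cloud(p);print(n,fit(c,.3,.61,-.18,-.1,.02,.045))
    for q in("wand","wand_lens","wand_tail"):print(q,[(np.round(d["point"],3).tolist(),round(d["conf"],2)) for d in pinpoint(p,q)[:3]])
E
```

```text
time_s: 11.78
ee_pos: [0.5085, -0.1402, 0.0023]
orientation: [-0.0, 3.142, 0.0]
ft_force: [-0.4, 0.3, -0.1]
grip_width: 0.0852
time_s: 12.52
ee_pos: [0.3712, -0.1396, 0.1124]
orientation: [-0.002, -3.141, -0.001]
ft_force: [1.0, -0.7, -0.2]
grip_width: 0.0856
[-0.56  0.05 -0.58  0.94  0.   -0.56] [ 0.3712 -0.1396  0.1124]
wrist (5193, array([ 0.351, -0.154,  0.012]), array([ 0.53 , -0.125,  0.033]), array([-0.0046, -0.1376]), ((440.60333251953125, -139.66937255859375), (28.50035858154297, 179.28256225585938), 89.33528900146484))
0.35 (455, array([ 0.351, -0.153,  0.022]), array([ 0.36 , -0.126,  0.033]))
0.37 (854, array([ 0.36 , -0.153,  0.025]), array([ 0.38 , -0.125,  0.032]))
0.39 (788, array([ 0.38 , -0.153,  0.025]), array([ 0.4  , -0.126,  0.032]))
0.41 (708, array([ 0.4  , -0.153,  0.025]), array([ 0.42 , -0.125,  0.032]))
0.43 (641, array([ 0.42 , -0.154,  0.026]), array([ 0.44 , -0.126,  0.032]))
0.45 (533, array([ 0.44 , -0.154,  0.025]), array([ 0.46 , -0.126,  0.032]))
0.47 (360, array([ 0.46 , -0.151,  0.023]), array([ 0.48 , -0.128,  0.028]))
0.49 (340, array([ 0.48 , 
[... 484 characters left out ...]
0.254, -0.372, 0.001], 0.58), ([0.326, 0.251, 0.002], 0.2)]
wand_lens [([0.305, -0.324, 0.013], 0.83), ([0.56, -0.138, 0.014], 0.62)]
wand_tail [([0.197, -0.427, 0.008], 0.82)]
scene (364, array([ 0.355, -0.155,  0.02 ]), array([ 0.565, -0.123,  0.041]), array([-0.0083, -0.1342]), ((460.28826904296875, -139.77249145507812), (31.576995849609375, 210.25279235839844), 89.05077362060547))
wand [([0.457, -0.137, 0.007], 0.65), ([0.246, -0.378, -0.004], 0.43), ([0.717, 0.091, 0.02], 0.42)]
wand_lens [([0.563, -0.138, 0.016], 0.65), ([0.302, -0.328, 0.011], 0.39), ([0.645, -0.286, -0.0], 0.24)]
wand_tail [([0.349, -0.143, 0.015], 0.96), ([0.196, -0.431, 0.007], 0.67), ([0.738, -0.16, 0.002], 0.16)]
```

View pics/w4.png

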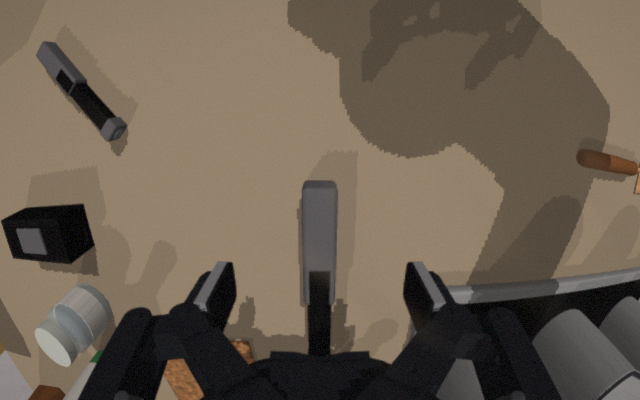

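The wand lies flat, with its tail at (318,183) in the wrist view and a measured extent of x 0.351..0.561, y≈-0.140, yaw≈0. The fingers straddle the handle rear, so I'm gripping there at about 23 mm from the tail.

```bash
python3 -m inch '[{"dx":0,"dy":0,"dz":-5,"ax":0,"ay":0,"az":0,"grip":1},{"dx":0,"dy":0,"dz":-9,"ax":0,"ay":0,"az":0,"grip":1},{"dx":0,"dy":0,"dz":-10.9,"ax":0,"ay":0,"az":0,"grip":1},{"dx":0,"dy":0,"dz":-10.9,"ax":0,"ay":0,"az":0,"grip":1},{"dx":0,"dy":0,"dz":-10.9,"ax":0,"ay":0,"az":0,"grip":-1},{"dx":0,"dy":0,"dz":-10.9,"ax":0,"ay":0,"az":0,"grip":-1},{"dx":0,"dy":0,"dz":-10.9,"ax":0,"ay":0,"az":0,"grip":-1},{"dx":0,"dy":0,"dz":-10.9,"ax":0,"ay":0,"az":0,"grip":-1}]' 90
python3 -m inch '[{"dx":0,"dy":0,"dz":0,"ax":0,"ay":0,"az":0,"grip":-1},{"dx":0,"dy":0,"dz":0,"ax":0,"ay":0,"az":0,"grip":-1},{"dx":0,"dy":0,"dz":0,"ax":0,"ay":0,"az":0,"grip":-1}]' 90
```

```text
time_s: 13.98
ee_pos: [0.3742, -0.1407, 0.0043]
orientation: [-0.0, 3.14, -0.001]
ft_force: [-1.4, 0.2, 6.8]
grip_width: 0.0265
time_s: 14.35
ee_pos: [0.3742, -0.1407, 0.0044]
orientation: [-0.0, 3.14, -0.002]
ft_force: [-0.4, 0.8, 8.1]
grip_width: 0.0264
```

Run:
```python
from loc import *
ct=np.load("top0.npy");cs=np.load("scene0.npy")
# pot body / lid circles, robust via top-of-lid pts, and spot by dark pixels on saucepan wall
p=read_camera("scene");c=cloud(p);f=p["frame"].astype(int)
for q in("saucepan_spot",):print([(np.round(d["point"],3).tolist(),round(d["conf"],2)) for d in pinpoint(p,q)[:2]])
for n,c in(("top",ct),("scene",cs)):
  for nm,x,y,z0,z1 in(("L",.568,.337,.125,.17),("M",.56,.182,.125,.17),("R",.55,.027,.125,.17),("sauce",.72,.095,.08,.118),("cass",.73,.251,.08,.118)):
    m=(np.hypot(c[...,0]-x,c[...,1]-y)<.06)&(c[...,2]>z0)&(c[...,2]<z1);q=c[m]
    k=q[q[:,2]>z1-.006+0]  # knob
    from scipy.optimize import least_squares
    print(n,nm,"knob",np.round(k.mean(0),3) if len(k) else None,"extent mid",((q.min(0)+q.max(0))/2).round(3),q.max(0).round(3),q.min(0).round(3))
```

```text
[([0.669, 0.103, 0.065], 0.79)]
top L knob [0.569 0.335 0.167] extent mid [0.568 0.337 0.148] [0.617 0.387 0.17 ] [0.518 0.287 0.125]
top M knob [0.559 0.18  0.166] extent mid [0.559 0.182 0.148] [0.608 0.232 0.17 ] [0.509 0.132 0.126]
top R knob [0.545 0.028 0.167] extent mid [0.547 0.028 0.149] [0.597 0.076 0.17 ] [ 0.498 -0.021  0.129]
top sauce knob [0.716 0.098 0.114] extent mid [0.723 0.097 0.099] [0.779 0.147 0.118] [0.667 0.048 0.081]
top cass knob [0.726 0.25  0.114] extent mid [0.729 0.252 0.099] [0.78  0.311 0.118] [0.679 0.194 0.08 ]
scene L knob [0.573 0.339 0.165] extent mid [0.571 0.336 0.147] [0.621 0.386 0.169] [0.521 0.286 0.125]
scene M knob [0.57  0.186 0.165] extent mid [0.562 0.181 0.147] [0.613 0.232 0.169] [0.51  0.13  0.125]
scene R knob [0.555 0.032 0.166] extent mid [0.55  0.026 0.148] [0.601 0.078 0.17 ] [ 0.499 -0.025  0.125]
scene sauce knob [0.721 0.099 0.114] extent mid [0.725 0.098 0.099] [0.78  0.148 0.118] [0.67  0.048 0.08 ]
scene cass knob [0.736 0.251 0.114] extent mid [0.733 0.252 0.099] [0.783 0.309 0.118] [0.682 0.194 0.08 ]
```

Gripped at 26.4 mm. From the fits, the spot is at (0.669, 0.100, 0.065) with a sight-line yaw of about -3°, and the gap centre of (0.554, 0.1045) agrees. I'll carry it over the pots and descend into the gap.

```bash
python3 -m inch '[{"dx":0,"dy":0,"dz":2,"ax":0,"ay":0,"az":0,"grip":-1},{"dx":0,"dy":0,"dz":5,"ax":0,"ay":0,"az":0,"grip":-1},{"dx":0,"dy":0,"dz":9,"ax":0,"ay":0,"az":0,"grip":-1},{"dx":0,"dy":0,"dz":13,"ax":0,"ay":0,"az":0,"grip":-1},{"dx":0,"dy":0,"dz":17,"ax":0,"ay":0,"az":0,"grip":-1},{"dx":0,"dy":0,"dz":20,"ax":0,"ay":0,"az":0,"grip":-1},{"dx":0,"dy":0,"dz":21,"ax":0,"ay":0,"az":0,"grip":-1},{"dx":0,"dy":0,"dz":21,"ax":0,"ay":0,"az":0,"grip":-1}]'
python3 -m inch '[{"dx":0.5,"dy":3,"dz":0,"ax":0,"ay":0,"az":0,"grip":-1},{"dx":1.2,"dy":7,"dz":0,"ax":0,"ay":0,"az":0,"grip":-1},{"dx":2,"dy":11,"dz":0,"ax":0,"ay":0,"az":-1,"grip":-1},{"dx":3,"dy":15,"dz":0,"ax":0,"ay":0,"az":-2,"grip":-1},{"dx":4,"dy":19,"dz":0,"ax":0,"ay":0,"az":-3,"grip":-1},{"dx":4.8,"dy":23,"dz":0,"ax":0,"ay":0,"az":-3,"grip":-1},{"dx":5.3,"dy":25.2,"dz":0,"ax":0,"ay":0,"az":-3,"grip":-1},{"dx":5.3,"dy":25.2,"dz":0,"ax":0,"ay":0,"az":-3,"grip":-1}]'
python3 - <<'E'
from loc import *
s=sense();print(s["joint_positions"].round(2),s["ee_pos"].round(4))
M=np.eye(4);M[:3,:3]=R.from_rotvec(s["orientation"]).as_matrix()
for n in("top","scene"):
    p=read_camera(n);c=cloud(p)
    m=(c[...,0]>.49)&(c[...,0]<.66)&(c[...,1]>.06)&(c[...,1]<.16)&(c[...,2]>.185)&(c[...,2]<.26);q=c[m]
    print(n,len(q),q.min(0).round(3),q.max(0).round(3),"y(x)",np.polyfit(q[:,0],q[:,1],1).round(4),"z(x)",np.polyfit(q[:,0],q[:,2],1).round(4))
    for x in(.5,.53,.56,.58,.60,.61,.62):
        k=q[abs(q[:,0]-x)<.008]
        if len(k):print(x,k.min(0).round(3)[1:],k.max(0).round(3)[1:],np.median(k[:,2]).round(4))
    for qn in("wand_lens",):print(qn,[(np.round(d["point"],3).tolist(),round(d["conf"],2)) for d in pinpoint(p,qn)[:3]])
    if n=="scene":save("s5.png",cv2.resize(p["frame"][130:330,220:420],None,fx=3,fy=3))
E
```

```text
time_s: 15.45
ee_pos: [0.3735, -0.1403, 0.2133]
orientation: [-0.0, 3.141, -0.0]
ft_force: [-1.1, 0.2, -1.2]
grip_width: 0.0262
time_s: 16.45
ee_pos: [0.4255, 0.1129, 0.2114]
orientation: [-0.077, -3.137, 0.0]
ft_force: [0.6, 0.1, -1.2]
grip_width: 0.0265
[ 0.08  0.06 -0.31  1.2   0.    0.13] [0.4255 0.1129 0.2114]
top 285 [0.516 0.09  0.208] [0.612 0.117 0.241] y(x) [-0.0598  0.1389] z(x) [0.0099 0.2262]
0.53 [0.097 0.226] [0.117 0.237] 0.2325
0.56 [0.095 0.221] [0.117 0.24 ] 0.2324
0.58 [0.095 0.223] [0.115 0.236] 0.2311
0.6 [0.09  0.208] [0.115 0.241] 0.2339
0.61 [0.09  0.208] [0.115 0.241] 0.2339
wand_lens [([0.61, 0.106, 0.22], 0.76), ([0.639, -0.156, -0.001], 0.72), ([0.303, -0.322, 0.012], 0.57)]
scene 450 [0.491 0.088 0.208] [0.617 0.122 0.242] y(x) [-0.0627  0.1429] z(x) [-0.027   0.2464]
0.5 [0.092 0.213] [0.122 0.242] 0.2378
0.53 [0.094 0.211] [0.117 0.238] 0.2343
0.56 [0.092 0.212] [0.116 0.239] 0.234
0.58 [0.091 0.214] [0.115 0.238] 0.2345
0.6 [0.091 0.211] [0.116 0.241] 0.2358
0.61 [0.088 0.212] [0.116 0.241] 0.2328
0.62 [0.088 0.212] [0.115 0.241] 0.2271
wand_lens [([0.616, 0.105, 0.224], 0.76), ([0.303, -0.326, 0.008], 0.51)]
```

View pics/s5.png

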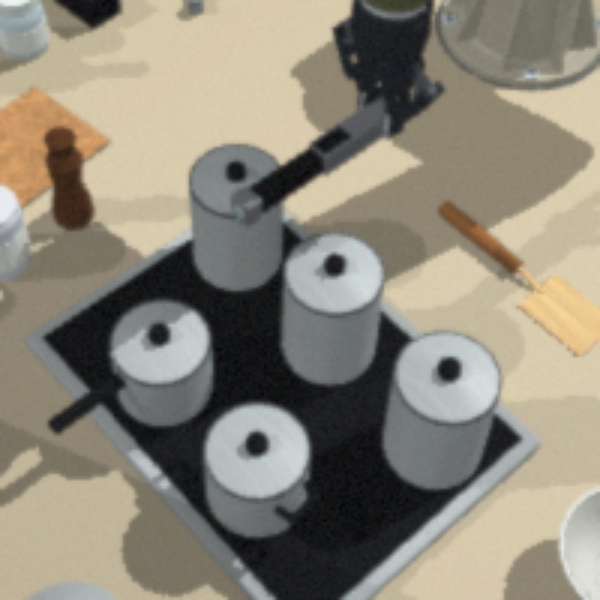

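The wand is held level over the gap: its neck top is at z≈0.233 along the whole length, yaw is about -3.3°, and its lens is at (245,205) in the crop with everything else undisturbed. Descending.

```bash
python3 -m inch '[{"dx":0,"dy":0,"dz":-2,"ax":0,"ay":0,"az":0,"grip":-1},{"dx":0,"dy":0,"dz":-4.5,"ax":0,"ay":0,"az":0,"grip":-1},{"dx":0,"dy":0,"dz":-7,"ax":0,"ay":0,"az":0,"grip":-1},{"dx":0,"dy":0,"dz":-9.5,"ax":0,"ay":0,"az":0,"grip":-1},{"dx":0,"dy":0,"dz":-12,"ax":0,"ay":0,"az":0,"grip":-1},{"dx":0,"dy":0,"dz":-14,"ax":0,"ay":0,"az":0,"grip":-1},{"dx":0,"dy":0,"dz":-15.8,"ax":0,"ay":0,"az":0,"grip":-1},{"dx":0,"dy":0,"dz":-15.8,"ax":0,"ay":0,"az":0,"grip":-1}]'
python3 -m inch '[{"dx":1,"dy":-0.05,"dz":0,"ax":0,"ay":0,"az":0,"grip":-1},{"dx":2,"dy":-0.1,"dz":0,"ax":0,"ay":0,"az":0,"grip":-1},{"dx":2,"dy":-0.1,"dz":0,"ax":0,"ay":0,"az":0,"grip":-1}]'
cat > chk.py <<'E'
from loc import *
s=sense();print(s["joint_positions"].round(2),s["ee_pos"].round(4),s["orientation"].round(4))
for n in("top","scene"):
    p=read_camera(n);c=cloud(p)
    m=(c[...,0]>.44)&(c[...,0]<.655)&(c[...,1]>.075)&(c[...,1]<.14)&(c[...,2]>.05)&(c[...,2]<.09);q=c[m]
    print(n,len(q))
    for x in np.arange(.5,.66,.01):
        k=q[abs(q[:,0]-x)<.005]
        if len(k):print(x.round(2),len(k),k.min(0).round(3)[1:],k.max(0).round(3)[1:],np.median(k[:,2]).round(4))
    print("xmax",q[:,0].max())
    for qn in("wand_lens","saucepan_spot","saucepan","pot_mid","pot_right"):print(qn,[(np.round(d["point"],3).tolist(),round(d["conf"],2)) for d in pinpoint(p,qn)[:2]])
    save(n+"6.png",cv2.resize(p["frame"][200:300,240:360] if n=="scene" else p["frame"][100:230,250:360],None,fx=5,fy=5,interpolation=2))
E
python3 chk.py
```

```text
time_s: 17.65
ee_pos: [0.425, 0.1108, 0.0542]
orientation: [-0.085, -3.137, 0.001]
ft_force: [-0.3, 0.5, -1.4]
grip_width: 0.0265
time_s: 18.02
ee_pos: [0.4486, 0.1107, 0.0561]
orientation: [0.083, 3.138, 0.0]
ft_force: [-0.0, 0.1, -0.6]
grip_width: 0.0267
[ 0.07  0.23 -0.53  0.81  0.    0.12] [0.4486 0.1107 0.0561] [8.2700e-02 3.1379e+00 5.0000e-04]
top 249
0.54 20 [0.099 0.051] [0.138 0.083] 0.0783
0.55 28 [0.095 0.057] [0.133 0.082] 0.0763
0.56 27 [0.093 0.062] [0.132 0.088] 0.0766
0.57 25 [0.093 0.051] [0.134 0.083] 0.077
0.58 20 [0.093 0.07 ] [0.111 0.086] 0.0784
0.59 26 [0.093 0.069] [0.112 0.083] 0.0764
0.6 23 [0.093 0.07 ] [0.112 0.083] 0.0762
0.61 25 [0.09  0.055] [0.112 0.084] 0.0771
0.62 28 [0.088 0.057] [0.112 0.085] 0.08
0.63 26 [0.087 0.073] [0.112 0.086] 0.0787
0.64 1 [0.103 0.078] [0.103 0.078] 0.0775
xmax 0.6350558698759268
wand_lens [([0.304, -0.326, 0.015], 0.7), ([0.633, 0.102, 0.064], 0.62)]
saucepan_spot [([0.668, 0.095, 0.068], 0.72), ([0.738, -0.165, 0.001], 0.65)]
saucepan [([0.719, 0.095, 0.022], 0.91)]
pot_mid [([0.558, 0.184, 0.021], 0.87)]
pot_right [([0.
[... 151 characters left out ...]
4] 0.0762
0.55 17 [0.076 0.056] [0.102 0.09 ] 0.0775
0.56 20 [0.075 0.05 ] [0.111 0.087] 0.078
0.57 27 [0.097 0.056] [0.114 0.084] 0.0756
0.58 25 [0.091 0.061] [0.114 0.083] 0.0781
0.59 28 [0.092 0.059] [0.113 0.083] 0.0778
0.6 25 [0.093 0.059] [0.114 0.083] 0.0776
0.61 24 [0.092 0.062] [0.114 0.083] 0.0781
0.62 31 [0.087 0.056] [0.113 0.084] 0.0809
0.63 42 [0.087 0.061] [0.114 0.087] 0.0776
0.64 12 [0.093 0.061] [0.115 0.084] 0.0681
xmax 0.6382270155382374
wand_lens [([0.636, 0.103, 0.067], 0.72), ([0.301, -0.327, 0.01], 0.5)]
saucepan_spot [([0.668, 0.102, 0.064], 0.96)]
saucepan [([0.717, 0.09, 0.018], 0.57)]
pot_mid [([0.561, 0.182, 0.024], 0.87)]
pot_right [([0.548, 0.029, 0.019], 0.8)]
```

View pics/scene6.png

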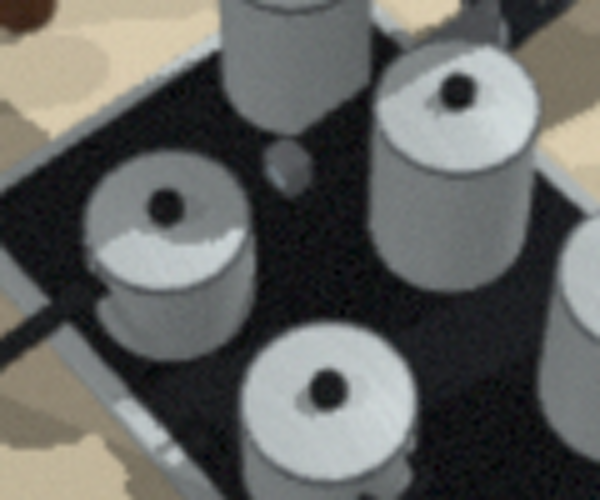

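The lens head shows at (288,165), in front of the saucepan in the gap. Lens is at ≈(0.635, 0.1015, 0.0655) and spot at ≈(0.669, 0.0995, 0.0655), so the range is ≈34 mm and the aim is within about 1 mm. Holding.

```bash
for i in 1 2 3; do python3 -m inch '[{"dx":0,"dy":0,"dz":0,"ax":0,"ay":0,"az":0,"grip":-1},{"dx":0,"dy":0,"dz":0,"ax":0,"ay":0,"az":0,"grip":-1},{"dx":0,"dy":0,"dz":0,"ax":0,"ay":0,"az":0,"grip":-1},{"dx":0,"dy":0,"dz":0,"ax":0,"ay":0,"az":0,"grip":-1},{"dx":0,"dy":0,"dz":0,"ax":0,"ay":0,"az":0,"grip":-1},{"dx":0,"dy":0,"dz":0,"ax":0,"ay":0,"az":0,"grip":-1},{"dx":0,"dy":0,"dz":0,"ax":0,"ay":0,"az":0,"grip":-1},{"dx":0,"dy":0,"dz":0,"ax":0,"ay":0,"az":0,"grip":-1}]'; done
python3 - <<'E'
from loc import *
ct=np.load("top0.npy");cs=np.load("scene0.npy")
im=cv2.imread("pics/top0.png");hsv=cv2.cvtColor(im,cv2.COLOR_BGR2HSV)
m=(hsv[...,1]>110)&(hsv[...,0]>5)&(hsv[...,0]<22);m[:, :395]=0;m[:,450:]=0;m[:115]=0;m[195:]=0
q=ct[m];print(len(q),cv2.minAreaRect((q[:,:2]*1000).astype(np.float32)),np.percentile(q,[1,50,99],0).round(3))
E
```

```text
time_s: 19.62
ee_pos: [0.4464, 0.1108, 0.0553]
orientation: [-0.082, -3.14, -0.0]
ft_force: [0.5, -0.7, -1.4]
grip_width: 0.0263
time_s: 20.62
ee_pos: [0.4465, 0.1108, 0.0553]
orientation: [0.082, 3.14, 0.0]
ft_force: [-0.9, -0.2, -1.4]
grip_width: 0.0264
time_s: 21.62
ee_pos: [0.4464, 0.1108, 0.0553]
orientation: [0.082, 3.14, 0.0]
ft_force: [0.1, 0.7, -2.1]
grip_width: 0.0263
2734 ((635.1480102539062, -262.0597839355469), (208.54388427734375, 169.42173767089844), 10.491524696350098) [[nan nan nan]
 [nan nan nan]
 [nan nan nan]]
```

The pose held to within 0.1 mm for the last two seconds. Backing out and lifting, then fitting the mat.

```bash
python3 -m inch '[{"dx":-1,"dy":0.05,"dz":0,"ax":0,"ay":0,"az":0,"grip":-1},{"dx":-2,"dy":0.1,"dz":0,"ax":0,"ay":0,"az":0,"grip":-1},{"dx":-2,"dy":0.1,"dz":3,"ax":0,"ay":0,"az":0,"grip":-1},{"dx":-2,"dy":0.1,"dz":6,"ax":0,"ay":0,"az":0,"grip":-1},{"dx":-2,"dy":0.1,"dz":9,"ax":0,"ay":0,"az":0,"grip":-1},{"dx":-2,"dy":0.1,"dz":12,"ax":0,"ay":0,"az":0,"grip":-1},{"dx":-2,"dy":0.1,"dz":15,"ax":0,"ay":0,"az":0,"grip":-1},{"dx":-2,"dy":0.1,"dz":16.5,"ax":0,"ay":0,"az":0,"grip":-1}]'
python3 - <<'E'
from h import *
for n in("top","scene"):
    c=np.load(n+"0.npy");im=cv2.imread(f"pics/{n}0.png")
    hsv=cv2.cvtColor(im,cv2.COLOR_BGR2HSV)
    x,y,z=c[...,0],c[...,1],c[...,2]
    b=(x>.5)&(x<.8)&(y>-.4)&(y<-.18)&(z<.02)
    k=b&(hsv[...,1]>100)&(hsv[...,0]<22)
    k=cv2.morphologyEx(k.astype(np.uint8),cv2.MORPH_OPEN,np.ones((3,3)))
    l,lab,st,_=cv2.connectedComponentsWithStats(k);i=1+np.argmax(st[1:,4]);q=c[lab==i]
    print(n,len(q),cv2.minAreaRect((q[:,:2]*1000).astype(np.float32)),q.min(0).round(3),q.max(0).round(3),np.median(hsv[b],0),np.median(q[:,2]))
E
```

```text
time_s: 22.62
ee_pos: [0.4263, 0.1119, 0.2217]
orientation: [0.082, 3.139, 0.001]
ft_force: [0.3, -0.2, -2.6]
grip_width: 0.0265
top 2738 ((646.112060546875, -282.882080078125), (211.55035400390625, 140.76043701171875), 4.175621509552002) [ 0.537 -0.36  -0.009] [ 0.754 -0.207  0.017] [ 16.  69. 100.] 0.004615119886439856
scene 1179 ((648.370849609375, -284.00823974609375), (208.9993438720703, 142.46063232421875), 4.770348072052002) [ 0.542 -0.36   0.   ] [ 0.756 -0.211  0.016] [ 19.  55. 141.] 0.008165786293520053
```

```bash
python3 -m inch '[{"dx":1,"dy":-4,"dz":0,"ax":0,"ay":0,"az":1,"grip":-1},{"dx":3,"dy":-9,"dz":0,"ax":0,"ay":0,"az":2,"grip":-1},{"dx":5,"dy":-14.5,"dz":0,"ax":0,"ay":0,"az":3,"grip":-1},{"dx":7,"dy":-20,"dz":0,"ax":0,"ay":0,"az":4,"grip":-1},{"dx":9,"dy":-25.5,"dz":0,"ax":0,"ay":0,"az":5,"grip":-1},{"dx":11,"dy":-31,"dz":0,"ax":0,"ay":0,"az":6,"grip":-1},{"dx":13,"dy":-36.5,"dz":0,"ax":0,"ay":0,"az":7,"grip":-1},{"dx":13.9,"dy":-40.1,"dz":0,"ax":0,"ay":0,"az":7.5,"grip":-1}]'
python3 -m inch '[{"dx":0,"dy":0,"dz":0,"ax":0,"ay":0,"az":0,"grip":-1},{"dx":0,"dy":0,"dz":-4,"ax":0,"ay":0,"az":0,"grip":-1},{"dx":0,"dy":0,"dz":-8,"ax":0,"ay":0,"az":0,"grip":-1},{"dx":0,"dy":0,"dz":-12,"ax":0,"ay":0,"az":0,"grip":-1},{"dx":0,"dy":0,"dz":-15,"ax":0,"ay":0,"az":0,"grip":-1},{"dx":0,"dy":0,"dz":-17.5,"ax":0,"ay":0,"az":0,"grip":-1},{"dx":0,"dy":0,"dz":-18,"ax":0,"ay":0,"az":0,"grip":-1},{"dx":0,"dy":0,"dz":-18,"ax":0,"ay":0,"az":0,"grip":-1}]'
python3 - <<'E'
from loc import *
s=sense();print(s["joint_positions"].round(2),s["ee_pos"].round(4))
for n in("top","scene"):
    p=read_camera(n);c=cloud(p);print(n,fit(c,.6,.79,-.33,-.23,.055,.1))
    print(fit(c,.65,.79,-.33,-.23,.055,.1))
    for q in("wand_lens","mat"):print(q,[(np.round(d["point"],3).tolist(),round(d["conf"],2)) for d in pinpoint(p,q)[:2]])
E
```

```text
time_s: 23.62
ee_pos: [0.5654, -0.2915, 0.2187]
orientation: [0.122, -3.138, -0.001]
ft_force: [0.1, 0.1, -0.6]
grip_width: 0.0262
time_s: 24.62
ee_pos: [0.5653, -0.2884, 0.0405]
orientation: [0.124, -3.139, -0.001]
ft_force: [-0.3, 0.9, -1.4]
grip_width: 0.0265
[-0.6   0.54 -0.09  0.94  0.   -0.68] [ 0.5653 -0.2884  0.0405]
top (365, array([ 0.6  , -0.299,  0.055]), array([ 0.751, -0.261,  0.075]), array([ 0.0636, -0.3219]), ((676.750244140625, -278.8742370605469), (151.18667602539062, 29.923938751220703), 5.50337553024292))
(234, array([ 0.651, -0.293,  0.055]), array([ 0.751, -0.261,  0.075]), array([ 0.0839, -0.3363]), ((701.262939453125, -277.2211608886719), (101.70301818847656, 26.098094940185547), 4.0774245262146))
wand_lens [([0.752, -0.273, 0.05], 0.82), ([0.306, -0.324, 0.01], 0.57)]
mat [([0.644, -0.284, 0.002], 0.79)]
scene (324, array([ 0.6  , -0.301,  0.055]), array([ 0.757, -0.262,  0.076]), array([ 0.0724, -0.327 ]), ((677.9703979492188, -279.5556640625), (157.19886779785156, 31.275821685791016), 4.844274044036865))
(214, array([ 0.65 , -0.297,  0.055]), array([ 0.757, -0.262,  0.075]), array([ 0.0851, -0.3362]), ((703.795166015625, -279.0404968261719), (105.71527099609375, 28.2656192779541), 4.567806720733643))
wand_lens [([0.751, -0.27, 0.053], 0.7), ([0.303, -0.328, 0.01], 0.46)]
mat [([0.644, -0.285, -0.001], 0.95), ([0.537, 0.551, 0.005], 0.3)]
```

Position is good, so I'm shifting by -1.5 mm in x and y and lowering gently.

```bash
python3 -m inch '[{"dx":-0.15,"dy":-0.15,"dz":-1,"ax":0,"ay":0,"az":0,"grip":-1},{"dx":-0.15,"dy":-0.15,"dz":-2,"ax":0,"ay":0,"az":0,"grip":-1},{"dx":-0.15,"dy":-0.15,"dz":-2.5,"ax":0,"ay":0,"az":0,"grip":-1},{"dx":-0.15,"dy":-0.15,"dz":-2.7,"ax":0,"ay":0,"az":0,"grip":-1},{"dx":-0.15,"dy":-0.15,"dz":-2.8,"ax":0,"ay":0,"az":0,"grip":-1},{"dx":-0.15,"dy":-0.15,"dz":-2.9,"ax":0,"ay":0,"az":0,"grip":-1},{"dx":-0.15,"dy":-0.15,"dz":-2.9,"ax":0,"ay":0,"az":0,"grip":-1},{"dx":-0.15,"dy":-0.15,"dz":-2.9,"ax":0,"ay":0,"az":0,"grip":-1}]'
```

```text
time_s: 25.92
ee_pos: [0.5641, -0.2908, 0.0115]
orientation: [-0.123, 3.139, -0.0]
ft_force: [-0.6, -0.4, -0.5]
grip_width: 0.0266
```

```bash
python3 -m inch '[{"dx":0,"dy":0,"dz":-0.1,"ax":0,"ay":0,"az":0,"grip":-1},{"dx":0,"dy":0,"dz":-0.1,"ax":0,"ay":0,"az":0,"grip":-1},{"dx":0,"dy":0,"dz":-0.15,"ax":0,"ay":0,"az":0,"grip":-1},{"dx":0,"dy":0,"dz":-0.15,"ax":0,"ay":0,"az":0,"grip":-1},{"dx":0,"dy":0,"dz":-0.15,"ax":0,"ay":0,"az":0,"grip":-1}]'
```

```text
time_s: 26.55
ee_pos: [0.5642, -0.2909, 0.0104]
orientation: [-0.123, 3.139, -0.001]
ft_force: [-2.2, 0.8, 5.3]
grip_width: 0.0267
```

The force of +5 N shows contact with the mat. Releasing and retreating.

```bash
python3 -m inch '[{"dx":0,"dy":0,"dz":0.05,"ax":0,"ay":0,"az":0,"grip":-0.3},{"dx":0,"dy":0,"dz":0.05,"ax":0,"ay":0,"az":0,"grip":0},{"dx":0,"dy":0,"dz":0.05,"ax":0,"ay":0,"az":0,"grip":0.4},{"dx":0,"dy":0,"dz":0.05,"ax":0,"ay":0,"az":0,"grip":0.7},{"dx":0,"dy":0,"dz":0.05,"ax":0,"ay":0,"az":0,"grip":0.8},{"dx":0,"dy":0,"dz":0.05,"ax":0,"ay":0,"az":0,"grip":0.8},{"dx":0,"dy":0,"dz":2,"ax":0,"ay":0,"az":0,"grip":0.8},{"dx":0,"dy":0,"dz":6,"ax":0,"ay":0,"az":0,"grip":0.8}]'
python3 -m inch '[{"dx":0,"dy":0,"dz":5,"ax":0,"ay":0,"az":0,"grip":0.8},{"dx":0,"dy":0,"dz":10,"ax":0,"ay":0,"az":0,"grip":0.8},{"dx":-5,"dy":0,"dz":14,"ax":0,"ay":0,"az":0,"grip":0.8},{"dx":-10,"dy":2,"dz":16,"ax":0,"ay":0,"az":0,"grip":0.8},{"dx":-15,"dy":4,"dz":16,"ax":0,"ay":0,"az":0,"grip":0.8},{"dx":-15,"dy":4,"dz":16,"ax":0,"ay":0,"az":0,"grip":0.8},{"dx":-15,"dy":4,"dz":16,"ax":0,"ay":0,"az":0,"grip":0.8}]'
python3 - <<'E'
from loc import *
for n in("top","scene"):
    p=read_camera(n);c=cloud(p);print(n,fit(c,.5,.79,-.33,-.24,.022,.06))
    for q in("wand","wand_lens","wand_tail","saucepan","casserole","pot_left","pot_mid","pot_right","mill","jar","oil","can","spatula","mug","bowl"):print(q,[(np.round(d["point"],3).tolist(),round(d["conf"],2)) for d in pinpoint(p,q)[:2]])
    if n=="scene":save("s9.png",cv2.resize(p["frame"][90:330,160:440],None,fx=2.5,fy=2.5))
E
```

```text
time_s: 27.55
ee_pos: [0.5624, -0.2897, 0.0684]
orientation: [0.123, -3.136, -0.004]
ft_force: [0.2, 0.0, 0.7]
grip_width: 0.0766
time_s: 28.42
ee_pos: [0.4144, -0.2512, 0.2304]
orientation: [-0.123, 3.138, -0.002]
ft_force: [0.8, -0.6, 0.4]
grip_width: 0.0776
top (553, array([ 0.539, -0.305,  0.022]), array([ 0.749, -0.264,  0.051]), array([ 0.0752, -0.3323]), ((644.063720703125, -284.37030029296875), (209.18667602539062, 31.3200626373291), 4.968022346496582))
wand [([0.646, -0.281, 0.001], 0.83), ([0.254, -0.372, 0.001], 0.54)]
wand_lens [([0.751, -0.274, 0.02], 0.89)]
wand_tail [([0.541, -0.293, 0.023], 0.63), ([0.195, -0.426, 0.006], 0.53)]
saucepan [([0.722, 0.091, 0.023], 0.86)]
casserole [([0.383, 0.541, 0.004], 0.71), ([0.733, 0.248, 0.022], 0.65)]
pot_left [([0.57, 0.34, 0.02], 0.9)]
pot_mid [([0.558, 0.182, 0.022], 0.91)]
pot_right [([0.551, 0.035, 0.021], 0.97), ([0.735, -0.167, 0.002], 0.35)]
mill [([0.635, -0.154, -0.0], 0.68), ([0.642, -0.284, 0.004], 0.55)]
jar []
oil [([0.628, -0.445, 0.001], 0.68)]
can [([0.738, -0.166, 0.003], 0.92)]
spatula [([0.325, 0.256, 0.002],
[... 452 characters left out ...]
, 0.55)]
wand_tail [([0.538, -0.293, 0.021], 0.9), ([0.197, -0.429, 0.012], 0.65)]
saucepan [([0.719, 0.093, 0.019], 0.79), ([0.646, -0.282, -0.002], 0.57)]
casserole [([0.731, 0.249, 0.023], 0.72)]
pot_left [([0.571, 0.335, 0.021], 0.92), ([0.733, 0.255, 0.023], 0.68)]
pot_mid [([0.562, 0.186, 0.023], 0.68)]
pot_right [([0.549, 0.03, 0.016], 0.89), ([0.382, 0.54, 0.0], 0.36)]
mill [([0.638, -0.158, -0.0], 0.63)]
jar [([0.508, -0.431, 0.002], 0.83)]
oil []
can [([0.74, -0.161, 0.002], 0.86), ([0.646, -0.285, -0.002], 0.47)]
spatula [([0.321, 0.258, 0.003], 0.92)]
mug [([0.383, 0.543, -0.0], 0.66), ([0.72, 0.092, 0.02], 0.3)]
bowl [([0.532, 0.553, 0.002], 0.79), ([0.733, 0.251, 0.024], 0.58)]
```

View pics/s9.png

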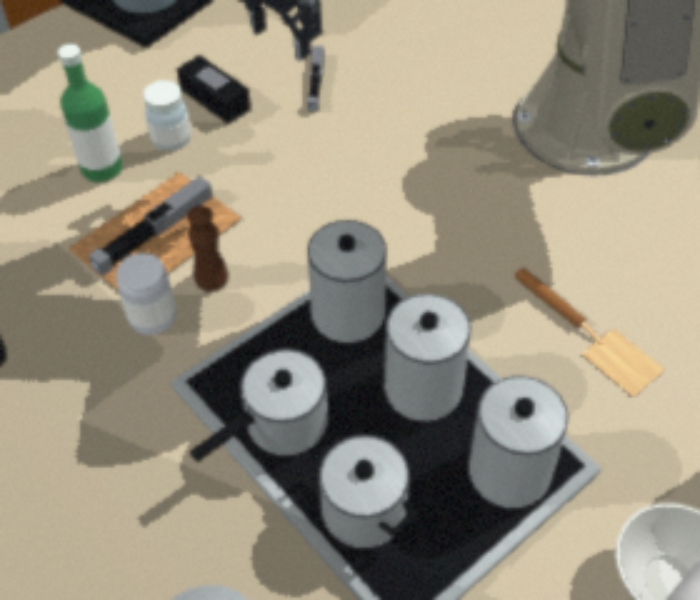

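The wand lies along the middle of the mat, from lens (103,260) to tail (200,190). Everything else is where it was, and the gripper is clear.

```bash
python3 -c "
from plant import *
print(close_job())"
```

```text
the job is handed in; nothing more can be done
None
```

The job is done and handed in at about 28.5 s of robot time.

- **Docking and re-grip:** I drew the larger, docked thermometer out by its neck and laid it flat on the open counter. I then let go and took it again about 23 mm from its tail.
- **Measurement:** The thermometer reached through the gap between the middle and right pots, level and at about -3° yaw along the sight line. It was 34–36 mm from the saucepan's spot and aimed within about 1–2 mm. I held it there for about 3 s, and the readings in the last 2 s agreed within 0.1 mm.
- **Placing:** I lowered it onto the mat until I felt contact (about 5 N), then released it and backed away.

**Last checks:** The thermometer's centre is at about (0.647, -0.282), against a mat centre of about (0.646, -0.283). Its yaw is about 4–5°, the same as the mat's, and it lies right way up. The pots, pans and other items were where they started, within the few millimetres the cameras can resolve.

**Where checks fell short or disagreed:**
- The top and scene cameras differ by about 3 mm, so the stand-off distance is only known to that accuracy.
- In the last check the networks missed the jar from the top view and the oil bottle from the scene view. Each was found in the other view.
- They also reported a few extra false hits, mostly at lower confidence.

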